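# Present a perforated radio cover over the backlight and hold it there

## Task

Get the perforated cover ready for its backlight check: first turn the dimmer knob clockwise until its pointer is on the long, wide index mark of the scale and take your hand off it. Then take the cover by its handle and, without lifting it off the rest or letting it tip, slide it straight out over the light until the line scribed across it lies along the front edge of the rest, centred and square. Finish still holding the cover, flat on the rest, because it tips over if you let go; leave the radio, the screwdriver and the screw tray where they are.

Things in the scene. Friction and masses are not known exactly. Their poses are not given: they have to be found in the camera images.
- rest_edge (a point): Middle of the front (outer) edge of the top of the rest, a dark steel bench: top 170 x 170 mm, 87 mm above the table, this point at that height. x = outward (the way the cover slides, away from the robot), y = left along the edge, z up. Fixed.
- station: The whole fixed rig: white base plate 400 x 350 x 12 mm, the rest, and in front of the rest a light panel 190 x 220 mm, its white top 42 mm above the table, reaching from 15 to 205 mm beyond the rest's edge. Origin on the table, 15 mm outward of rest_edge and 87 mm below it; same axes.
- panel: The loose cover: bare aluminium sheet 220 mm long (x), 150 wide (y), 4 thick, 0.34 to 0.61 kg, outer half perforated, outer end folded 18 mm down. Origin: middle of its underside; x = outward. Starts lying on the rest, overhanging 50 to 80 mm, up to 5 degrees askew; 150 mm with the line at the edge. It balances 118 mm from its outer end: farther out it tips unless the tail is held.
- handle (a point): Centre of the bar of the cover's handle: straight flat-sided black bar across the cover's tail, 110 mm long (y), 12 wide (x), 10 tall, centre 40 mm above the cover's upper face, on a 12 mm square post at each end (86 mm clear between). x = outward along the cover, y = left, z up. 45 mm behind (-x) the scribed line, 25 mm from the tail edge.
- mark_left (a point): Left end of the dark line scribed straight across the cover's upper face, 150 mm from its outer end, 40 mm behind the middle of the cover. Axes as the cover's.
- mark_right (a point): Right end of the same scribed line, 150 mm from the left end. Axes as the cover's.
- dial_axis (a point): Point on the knob's vertical axis at grip height, 26 mm above the flat top of the fixed dimmer box (95 x 90 x 48 mm, top 68 mm above the table) on a rail to the right of the rest. x = outward, y = left. The knob's grip: a black bar 40 mm long along the pointer direction, 12 wide, from 18 mm below to 9 mm above this point, on a round skirt 43 mm across.
- dial (a joint): Angle of the dimmer knob (rad): 0 = off stop, grows clockwise from above, 4.71 = full. The white line on the bar points at 2.356 - value, counter-clockwise from x of dial_axis. Ten white scale marks, one each 30 degrees from value 0; the fifth is the index, 15 x 4 mm (others 6 x 1.8), at value 2.094. Starts at 0.70 to 1.35; stays where left (0.03 N m friction).
- radio: Bystander: olive-green radio set lying on its back to the left of the rig, 175 x 85 x 50 mm. Origin under its centre.
- screwdriver: Bystander: screwdriver with black handle, 190 mm long, lying on the table to the left. Origin under it.
- tray: Bystander: grey screw tray 120 x 85 x 28 mm on the table to the right. Origin under its centre.

How it is judged (in metres and radians):
On the way, in this order (a step that is already met when the one before it is completed fails the run):
1. the knob points at the index mark (within 0.14 rad) and has been let go (value of joint dial between 1.954 and 2.234 rad and contact force between the fingers and dial below 0.1 N), for 0.3 s.
2. the cover, held by the gripper, has its scribed line at the edge of the rest (x of mark_left in the frame of rest_edge between -0.005 and 0.005 m and x of mark_right in the frame of rest_edge between -0.005 and 0.005 m and contact force between the fingers and panel above 0.5 N), for 0.2 s.
At the end, for the whole second after the job is handed in: The knob is within 0.14 rad of the index mark; both ends of the scribed line are within 5 mm of the rest's front edge; the cover is centred on the rest within 12 mm, level within 0.04 rad, at rest, lying on the rest (contact over 0.5 N) and still held by the gripper (contact over 0.5 N) (all of step 2 and value of joint dial between 1.954 and 2.234 rad and y of panel in the frame of rest_edge between -0.012 and 0.012 m and angle between panel's own z axis and vertical below 0.04 rad and contact force between panel and station above 0.5 N and linear speed of panel below 0.01 m/s); the arm keeps its last pose, push and grip.
It fails at once if the cover tips (leans more than 0.12 rad) (angle between panel's own z axis and vertical above 0.12 rad).
It fails at once if the cover is lifted more than 12 mm off the rest (z of panel in the frame of rest_edge above 0.012 m).
It fails at once if a bystander is moved more than 15 mm (distance of any of radio, screwdriver, tray from where it was at the start of the episode above 0.015 m).
It also fails if it takes over 48 s, if anything falls off the work surface, if the arm or the gripper's body presses on something with over 40 N, if the wrist force passes 120 N, or if a joint passes its speed limit or range.

## Robot

A 7-joint arm with a two-finger parallel gripper is mounted at the origin on the work surface. World frame = base frame: x ahead of the robot, y to its left, z up, the work surface at z = 0. Lengths are in mm, angles in rad, forces in N, time in s.
With the tool pointing down it reaches from about 425 to 950 mm from the base axis. Payload 4.7 kg.
Tool frame: the origin (TCP) lies midway between the tips of the shut fingers; the grasp point (between the pads) lies 19 mm behind it; z points along the fingers, y is the direction in which the jaws open and shut (so a half turn about z gives the same grasp; the last joint's range is limited). The gripper opens to 85 mm and grips with 20 to 120 N. Pads are 22 mm wide; open, the fingers measure 114 mm over their backs; the gripper's body (76 mm by 85 mm) begins 54 mm behind the grasp point. The pads swing forward as they close: fully open they stand 13 mm farther back than shut.
Start: joints at [-1.158, 0.469, -0.049, 1.532, 0.024, 1.141, -0.082], TCP at [288.572, 610.225, 231.335] pointing down, gripper open.
Joint ranges: [-2.59, 2.59], [-0.33, 1.99], [-1.39, 1.29], [0.1, 2.45], [-1.04, 4.18], [0.21, 1.99], [-2.66, 2.66]. Speed limits (rad/s): [2.57, 2.57, 3.14, 3.14, 3.14, 3.14, 3.14].

## Interface

Orientations are given as a 3x3 rotation matrix whose columns are the frame's x, y, z axes.
In Python, from rig import robot gives the robot as it stands. Calls block until the motion is done:
- robot.reach(position, orientation): joint-space move of the TCP to a pose.
- robot.move_l(position, rot=None, speed=150): straight line of the TCP; rot=None keeps the orientation; speed is the mean speed in mm/s.
- robot.goto_joints(angles): joint-space move.
- robot.gripper_open() and robot.close(grip_force=None): open the fingers fully, or close them until they stop; grip_force is the grip in N (None keeps the last).
- robot.pause(seconds).
- robot.inverse_kinematics(position, orientation): joint angles nearest the present ones, or None.
- robot.read_state(): the state.
- robot.camera(name): name is "scene" or "top" or "wrist"; returns the picture (420x560x3 uint8, red, green, blue); there is no depth.
- robot.calibration(name): a dict with "vfov" (degrees; the focal length in pixels is half the picture's height over the tangent of half this angle, whatever the lens; pixels are square), "cx", "cy" (the principal point, pixels), "world_from_camera" (4x4, takes a point from camera to world coordinates). Camera axes: x right, y down, z forward; pixel columns grow to the right and rows downward; lengths in mm; the calibration is good to about 2 mm. A picture is of the moment at which its call begins: read the wrist's pose just before it. calibration takes no time and is no camera call; for the wrist camera it gives the pose at the moment of the call.
A pose or a line that the arm cannot do raises robot.PlanningError and nothing moves.
- robot.finish_job(): hands the job in, once; it reports no verdict.
The state is a dict: "t": time; "joint_positions": joint angles; "dq": joint speeds; "tau": joint torques, N m; "tool_pos": TCP position; "orientation": TCP orientation; "force": force on the tool from outside, world axes, zero at the start; "ft_torque": the same for the moment, N m; "grip_width": finger opening in mm.
Only numpy, scipy, OpenCV 4.12 (cv2) and the standard library are available. Lean on these libraries where they do the work, as an engineer would, in place of code of your own. Each camera call takes 0.05 s, during which the arm holds its last target. There are 200 camera calls.

## Working session

There is one attempt and no reset: what is moved stays moved. The work goes in short steps, each a Python script; the robot and the scene stay as the last script left them, time stands still between calls to the robot, and variables do not carry over. Pictures are saved under pics/ and viewed, about 8 in all and at most 12, crops included, and the job is handed in when it is done.

```bash
ls; mkdir -p pics; python3 - <<'E'
from rig import robot
import cv2
for n in("scene","top"):
    c=robot.calibration(n);print(n,c)
    cv2.imwrite(f"pics/{n}0.png",robot.camera(n)[:,:,::-1])
print(robot.read_state())
E
```

```text
pics
scene {'vfov': 53.920417326732434, 'cx': 282.23979463396836, 'cy': 208.20568626823442, 'world_from_camera': array([[ 1.30262014e-01,  8.09025529e-01, -5.73157484e-01,
         1.12739790e+03],
       [ 9.91476565e-01, -1.07722181e-01,  7.32813246e-02,
        -2.37399644e+01],
       [-2.45531173e-03, -5.77817987e-01, -8.16161960e-01,
         8.46464794e+02],
       [ 0.00000000e+00,  0.00000000e+00,  0.00000000e+00,
         1.00000000e+00]])}
top {'vfov': 44.40401686110199, 'cx': 280.9486009341411, 'cy': 207.0118293450839, 'world_from_camera': array([[ 3.02786992e-02, -9.93517701e-01,  1.09570883e-01,
         4.30920769e+02],
       [-9.99483072e-01, -2.89092583e-02,  1.40656653e-02,
         3.74375257e+01],
       [-1.08068745e-02, -1.09940133e-01, -9.93879459e-01,
         1.46735611e+03],
       [ 0.00000000e+00,  0.00000000e+00,  0.00000000e+00,
         1.00000000e+00]])}
{'t': 0.1, 'joint_positions': array([-1.15789167,  0.46937908, -0.04862254,  1.53358228,  0.02411328,
        1.14094205, -0.08229285]), 'dq': array([ 0.00073678, -0.00300617, -0.00103311, -0.00454963, -0.00025024,
       -0.0011649 ,  0.00195715]), 'tau': array([ 8.95097764e-04, -5.11515141e+01, -4.69879608e-02, -2.38391376e+01,
        1.08021498e-02,  4.29626627e-03,  8.59194870e-06]), 'tool_pos': array([288.36657091, 609.73674414, 230.35078295]), 'orientation': array([[-9.04009964e-01,  4.27510837e-01, -6.85267686e-04],
       [ 4.27511382e-01,  9.04008580e-01, -1.58262733e-03],
       [-5.71024664e-05, -1.72367061e-03, -9.99998513e-01]]), 'force': array([-1.52028351, -0.34574492,  0.62061685]), 'ft_torque': array([-0.04136724,  0.00113431,  0.05625936]), 'grip_width': 85.67547871795031}
```

View pics/top0.png

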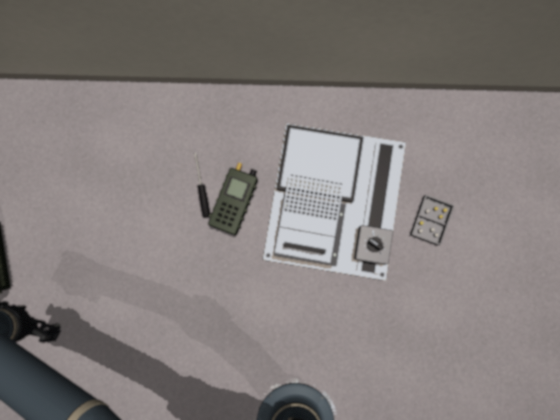

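View pics/scene0.png

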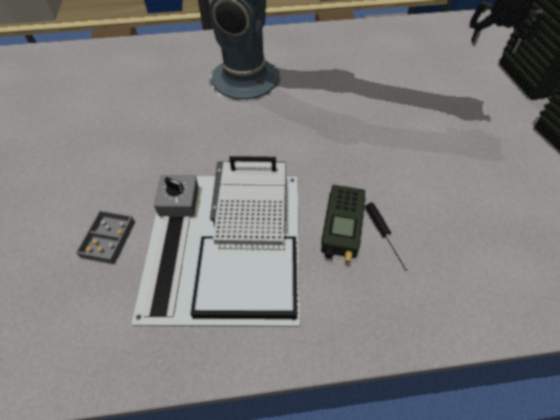

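The top view shows the rig ahead of the robot: plate corners about (264,262), (387,278) and (404,142), handle bar at (304,249), knob at (375,244), radio at (234,200) and tray at (432,220). The scene view agrees with this. Next I'll get rough positions and then look from close by.

```bash
cat > h.py <<'E'
from rig import robot
import numpy as np, cv2
def ray(cal,px,h=420):
    f=h/2/np.tan(np.radians(cal["vfov"]/2)); T=cal["world_from_camera"]
    d=T[:3,:3]@np.array([(px[0]-cal["cx"])/f,(px[1]-cal["cy"])/f,1]); return T[:3,3],d
def onz(cal,px,z):
    o,d=ray(cal,px); return o+d*(z-o[2])/d[2]
def down(a):  # tool down, tool y (jaw) direction at angle a in world
    y=np.array([np.cos(a),np.sin(a),0]);z=np.array([0,0,-1.]);return np.column_stack([np.cross(y,z),y,z])
E
python3 - <<'E'
from h import *
t=robot.calibration("top");s=robot.calibration("scene")
for n,px,z in [("pl BL",(264,262),12),("BR",(387,278),12),("TR",(405,142),12),("handle",(304,249),131),("hL",(284,246),131),("hR",(325,252),131),("knob",(375,243),103),("lineL",(279,228),91),("lineR",(337,235),91)]:
    print(n,onz(t,px,z).round())
for n,px,z in [("handle",(253,159),131),("hL",(275,160),131),("hR",(231,160),131),("knob",(173,184),103)]: print("s",n,onz(s,px,z).round())
st=robot.read_state();c=robot.calibration("wrist");T=c["world_from_camera"];R=st["orientation"]
print(c["vfov"],c["cx"],c["cy"],R.T@(T[:3,3]-st["tool_pos"]),R.T@T[:3,:3])
E
```

```text
pl BL [434. 101.  12.]
BR [ 400. -245.   12.]
TR [ 790. -293.   12.]
handle [471.  -7. 131.]
hL [477.  45. 131.]
hR [465. -61. 131.]
knob [ 493. -195.  103.]
lineL [526.  60.  91.]
lineR [512. -95.  91.]
s handle [477.  -9. 131.]
s hL [487.  42. 131.]
s hR [474. -59. 131.]
s knob [ 504. -198.  103.]
70.2245943693047 282.333378984631 211.9461335577757 [  74.42011667   -0.56345464 -143.73455515] [[-2.05972270e-05 -9.57527633e-01 -2.88341520e-01]
 [ 9.99999979e-01  3.97064759e-05 -2.03291133e-04]
 [ 2.06105903e-04 -2.88341518e-01  9.57527611e-01]]
```

```bash
python3 - <<'E'
from h import *
robot.reach([540,-150,270],down(np.pi/2-0.11))
c=robot.calibration("wrist");im=robot.camera("wrist");np.save("w1.npy",im);np.save("w1c.npy",c,allow_pickle=True)
cv2.imwrite("pics/w1.png",cv2.resize(im,(800,600),interpolation=cv2.INTER_CUBIC)[:,:,::-1]);s=robot.read_state();print(s["t"],s["tool_pos"],s["joint_positions"])
E
```

```text
2.975 [ 540.35120481 -149.07089499  269.84077236] [-0.32152433  0.27748955  0.64316451  1.78970024 -0.18238522  1.13447609
  1.84331073]
```

View pics/w1.png

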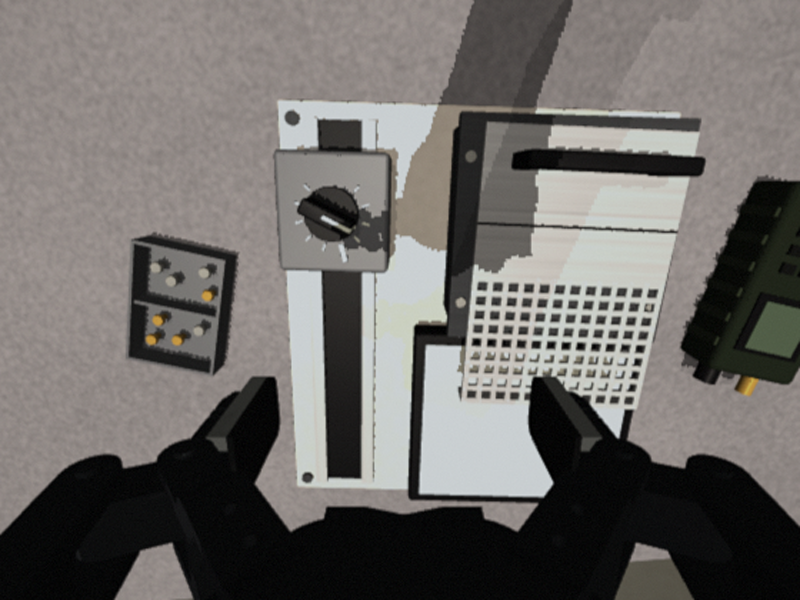

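The wrist view (800x600) shows the knob bar from (302,208) to (350,232), its white pointer towards (347,231) and the wide index mark at (343,253). The scribed line runs (478,223)–(678,231), the handle bar (513,160)–(703,165), and the rest's outer right corner is near (463,340).

```bash
python3 - <<'E'
from h import *
im=np.load("w1.npy");c=np.load("w1c.npy",allow_pickle=True).item()
P=lambda u,v,z:onz(c,(u*.7,v*.7),z)
for n,u,v,z in [("bar b",302,208,103),("bar f",351,231,103),("bar c",327,217,103),("wl0",322,217,103),("wl1",348,231,103),("index in",340,246,68),("index out",345,261,68),
 ("box0",276,151,68),("box1",389,150,68),("box2",389,270,68),("box3",280,270,68),("pl0",278,100,12),("pl1",297,487,12),("pl2",680,112,12),
 ("lineR",478,223,91),("lineL",678,231,91),("hR",513,160,136),("hL",704,165,136),("restcorner",463,340,87),("lp NR",413,325,42),("lp FR",410,497,42),("lp FR2",545,498,42)]:
    print(n,P(u,v,z)[:2].round(1))
crop=im[95:245,185:500];cv2.imwrite("pics/c1.png",cv2.resize(crop[:,:150],None,fx=4,fy=4,interpolation=cv2.INTER_CUBIC)[:,:,::-1])
E
```

```text
bar b [ 481.2 -215.4]
bar f [ 501.1 -183.1]
bar c [ 489.4 -198.7]
wl0 [ 489.  -202.3]
wl1 [ 500.9 -185.2]
index in [ 516.1 -198.4]
index out [ 528.8 -196.2]
box0 [ 438.7 -236. ]
box1 [ 447.3 -150.1]
box2 [ 540.2 -161.1]
box3 [ 530.5 -250.7]
pl0 [ 393.7 -241.7]
pl1 [ 789.4 -297.1]
pl2 [440.7 102.7]
lineR [506.9 -89.4]
lineL [529.1  59.6]
hR [465.1 -73. ]
hL [480.8  44.5]
restcorner [ 601.  -106.6]
lp NR [ 599.7 -146.7]
lp FR [ 790.7 -169.4]
lp FR2 [807.3 -28. ]
```

View pics/c1.png

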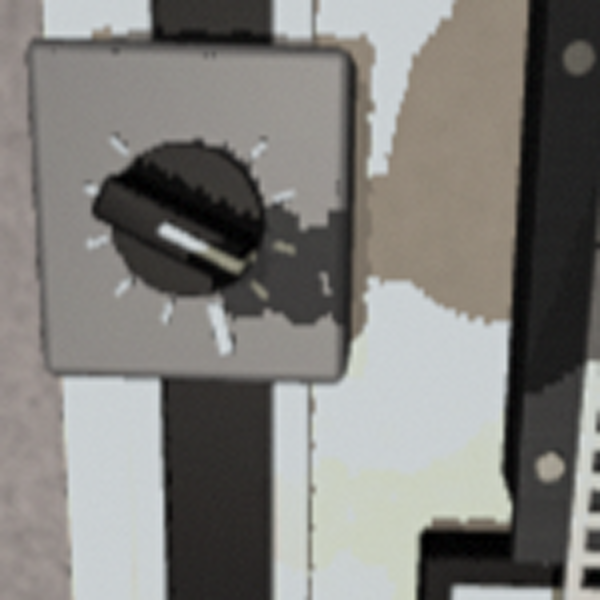

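The crop shows ten marks around about (190,218), with opposite marks agreeing. The index mark is at (213,305)–(227,352). The pointer lies two marks counter-clockwise of it, at about 60°, so value ≈ 1.2–1.3.

```bash
python3 - <<'E'
from h import *
c=np.load("w1c.npy",allow_pickle=True).item()
P=lambda u,v,z:onz(c,(u/4+185,v/4+95),z)[:2]
a=P(190,218.5,68);print("axis",a)
for k,(u,v) in enumerate([(260,148),(285,195),(285,247),(262,292),(220,330),(167,312),(122,290),(97,243),(90,190),(118,143)]):
    d=P(u,v,68)-a; print(k,np.hypot(*d).round(1),np.degrees(np.arctan2(d[1],d[0])).round(1),"implied yaw",(np.degrees(np.arctan2(d[1],d[0]))-(135-30*k)+180)%360-180)
d=P(237,267,103)-P(163,228,103);print("pointer",np.degrees(np.arctan2(d[1],d[0])))
E
```

```text
axis [ 489.93716391 -200.74217882]
0 28.2 127.2 implied yaw -7.835992948908427
1 27.9 97.3 implied yaw -7.697033579794606
2 28.0 67.1 implied yaw -7.854435057067747
3 28.8 37.3 implied yaw -7.7097803790803425
4 32.8 6.5 implied yaw -8.485284742450773
5 27.9 -22.8 implied yaw -7.822450073803509
6 29.0 -51.7 implied yaw -6.660120853298196
7 27.8 -81.9 implied yaw -6.864795547588642
8 29.0 -112.1 implied yaw -7.0541097169240174
9 28.2 -143.5 implied yaw -8.516597138674598
pointer 55.683786404138
```

```bash
python3 - <<'E'
from h import *
A=np.array([490,-200.5]); ok=None
for off in (90,-90):
    a0=np.radians(55.7+off);a1=np.radians(7.4+off)
    q=[robot.inverse_kinematics([*A,z],down(a)) for z,a in((150,a0),(80,a0),(80,a1),(160,a1))]
    print(off,[None if x is None else x.round(2) for x in q])
    if ok is None and all(x is not None for x in q): ok=(a0,a1)
a0,a1=ok
robot.reach([*A,150],down(a0)); robot.move_l([*A,80],speed=80)
s=robot.read_state();print(s["force"],s["tool_pos"]);robot.close(25);s=robot.read_state();print(s["grip_width"],s["force"])
for k in range(1,7): robot.move_l([*A,80],rot=down(a0+(a1-a0)*k/6),speed=60)
robot.pause(.2);s=robot.read_state();print(s["t"],s["force"],s["ft_torque"],s["grip_width"],s["tool_pos"],np.degrees(np.arctan2(s["orientation"][1,1],s["orientation"][0,1])),np.degrees(a1))
E
```

```text
90 [array([ 0.8 ,  0.39, -0.62,  1.94,  0.29,  0.9 ,  2.58]), array([ 0.65,  0.46, -0.43,  2.  ,  0.28,  0.74,  2.59]), array([-0.1 ,  0.46,  0.52,  2.04, -0.35,  0.72,  2.34]), array([-0.16,  0.35,  0.59,  1.98, -0.25,  0.88,  2.26])]
-90 [array([-0.45,  0.48,  1.01,  2.  , -0.51,  0.93,  0.23]), array([-0.37,  0.59,  0.92,  2.06, -0.65,  0.81,  0.34]), array([-0.47,  0.69,  1.11,  2.06, -0.81,  0.91, -0.35]), array([-0.56,  0.58,  1.21,  2.  , -0.64,  1.02, -0.48])]
[ 0.35582052  0.22978036 -0.44428112] [ 490.46634956 -200.58060725   80.43064958]
11.189843288906422 [ 1.75752097 -1.53429157 -0.12457165]
7.85 [ 3.2685854  -3.69593798  1.12937532] [-0.69645125 -0.72645474 -0.05448545] 11.356894703728308 [ 490.47981918 -200.77317154   80.20251487] 97.70182001863493 97.4
```

```bash
python3 - <<'E'
from h import *
robot.gripper_open(); p=robot.read_state()["tool_pos"]; robot.move_l([p[0],p[1],165],speed=120)
robot.reach([600,-40,250],down(np.radians(82.5))); robot.pause(.2)
c=robot.calibration("wrist");im=robot.camera("wrist");np.save("w2.npy",im);np.save("w2c.npy",c,allow_pickle=True)
cv2.imwrite("pics/w2.png",cv2.resize(im,(800,600),interpolation=cv2.INTER_CUBIC)[:,:,::-1]);s=robot.read_state();print(s["t"],s["joint_positions"].round(2))
for q in ([473,-8,112],[553,-18,112]):
  for a in (-8,172):
    r=robot.inverse_kinematics(q,down(np.radians(a)));print(q,a,None if r is None else r.round(2))
E
```

```text
10.525 [ 0.3   0.36 -0.4   1.68  0.15  1.13  1.3 ]
[473, -8, 112] -8 [ 0.04  0.3  -0.14  2.11  0.06  0.73 -0.27]
[473, -8, 112] 172 [ 0.5   0.38 -0.7   2.09  0.34  0.78  2.6 ]
[553, -18, 112] -8 [ 0.03  0.41 -0.1   1.94  0.05  0.79 -0.23]
[553, -18, 112] 172 [ 0.47  0.5  -0.67  1.91  0.4   0.87  2.59]
```

View pics/w2.png

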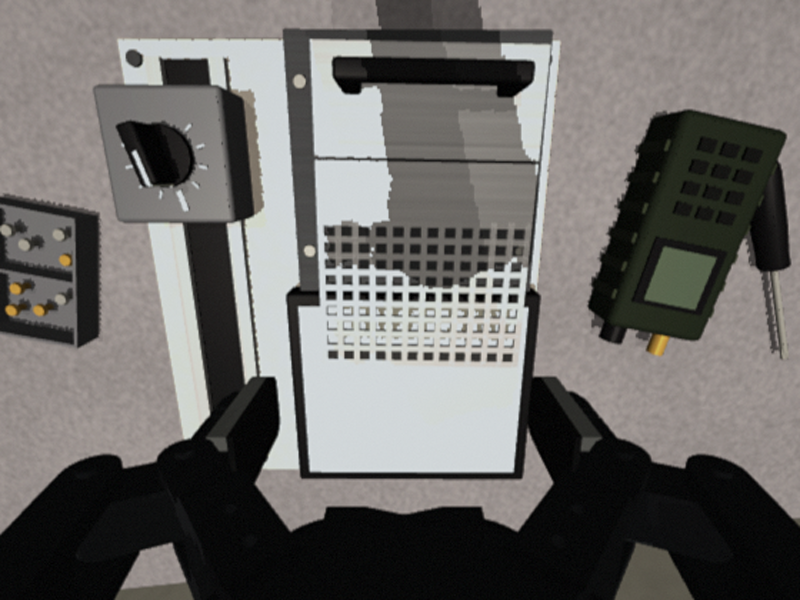

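The picture shows the pointer now near the index direction (knob at about (150,155)), the scribed line (315,157)–(538,162), handle bar (333..534, 60–85), and the rest's front edge passing under the cover near row 300. I'll zoom in on the rest corners.

```bash
python3 - <<'E'
from h import *
im=np.load("w2.npy")
z=lambda x,y,w,h:cv2.resize(im[y:y+h,x:x+w],None,fx=8,fy=8,interpolation=cv2.INTER_CUBIC)
a=np.hstack([z(195,190,50,36),z(350,190,50,36)]) # front corners
b=np.hstack([z(195,15,50,36),z(350,15,50,36)])   # tail corners
cv2.imwrite("pics/c2.png",np.vstack([a,b])[:,:,::-1])
E
```

```text
(no output)
```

View pics/c2.png

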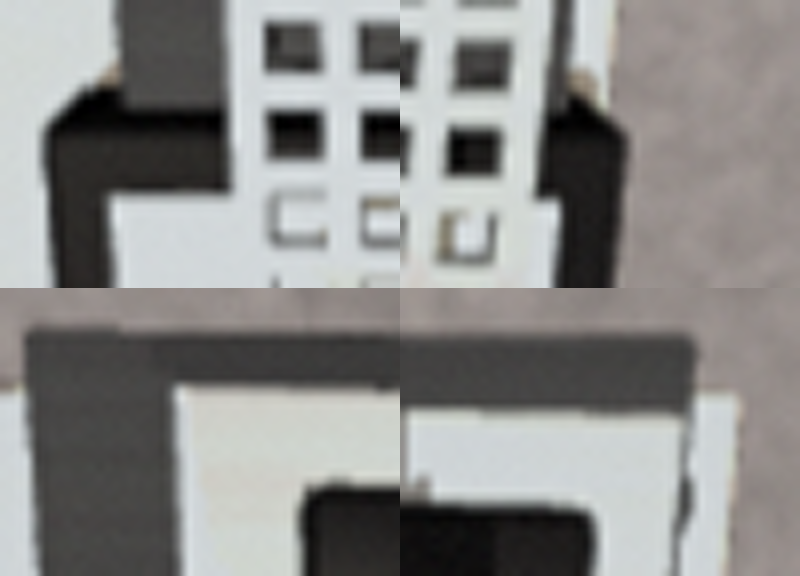

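```bash
python3 - <<'E'
from h import *
im=np.load("w2.npy");c=np.load("w2c.npy",allow_pickle=True).item()
P=lambda u,v,z:onz(c,(u,v),z)[:2]
cr=lambda x0,y0,u,v:((u+.5)/8-.5+x0,(v+.5)/8-.5+y0)
FR=P(*cr(195,190,121,107),87);FL=P(*cr(350,190,171,97),87);TR=P(*cr(195,15,28,42),87);TL=P(*cr(350,15,295,50),87)
print("rest",FR,FL,TR,TL,"dims",[np.hypot(*d).round(1) for d in(FR-FL,TR-TL,FR-TR,FL-TL)])
ang=lambda d:np.degrees(np.arctan2(d[1],d[0]))
print("yaws",ang(FL-FR)-90,ang(TL-TR)-90,ang(FR-TR),ang(FL-TL))
g=cv2.cvtColor(im,cv2.COLOR_RGB2GRAY).astype(float)
us=np.arange(228,370);vs=[]
for u in us:
    col=g[104:120,u];w=np.clip(np.median(col)-col-15,0,None);vs.append((w*np.arange(104,120)).sum()/w.sum() if w.sum() else np.nan)
vs=np.array(vs);m=np.isfinite(vs);k=np.polyfit(us[m],vs[m],1);m&=abs(np.polyval(k,us)-vs)<.7;k=np.polyfit(us[m],vs[m],1);print("line fit",k,m.sum(),np.std(np.polyval(k,us[m])-vs[m]))
for r in (108,113): print(r,g[r,214:226].astype(int),g[r,370:384].astype(int))
ML=P(376.6,np.polyval(k,376.6),91);MR=P(220.5,np.polyval(k,220.5),91);print("ML,MR",ML,MR,np.hypot(*(ML-MR)),"yaw",ang(ML-MR)-90)
a=P(*cr(195,15,175,96),91);b=P(*cr(350,15,290,124),91);print("tail",a,b,np.hypot(*(a-b)),ang(b-a)-90)
# handle bar top at z=136
for r in (48,52): print(r,g[r,228:242].astype(int),g[r,366:380].astype(int))
for u in (260,300,340): print(u,g[34:66,u].astype(int))
E
```

```text
rest [ 596.02673194 -119.87997375] [617.40876832  49.52896358] [427.82727728 -95.79842674] [451.21099425  71.5576493 ] dims [np.float64(170.8), np.float64(169.0), np.float64(169.9), np.float64(167.7)]
yaws -7.193578532208377 -7.954119165310473 -8.147812365341826 -7.550260181898799
line fit [2.03284983e-02 1.05762054e+02] 141 0.1220223981627926
108 [ 68  69  70  68  66  92 153 175 186 212 214 214] [212 214 213 213 212 212 207 166  88 145 212 213 213 213]
113 [ 71  70  70  69  67  91 163 214 215 212 213 215] [ 32  34  45  53  60  91  88  74 117 212 214 213 212 209]
ML,MR [529.15892431  58.15506202] [506.30786834 -89.86118379] 149.76975589890893 yaw -8.7761562061891
tail [436.44875697 -79.87764374] [459.37072033  69.39732626] 151.0246108106524 -8.729882373918812
48 [210 210 212 204 148  36  25  43  40  42  43  41  40  41] [ 30  29  29  29  29  28  26  42 126 210 213 211 211 212]
52 [209 211 210 204 150  38  26  44  45  46  46  45  44  45] [ 34  37  35  33  34  29  18  73 171 212 211 211 210 210]
260 [116 118 122 169 195 142  44  10  13  13  13  13  11  11  13  12  16  13
  12   9   8   5   2  16  78 107 131 186 211 213 210 211]
300 [109 111 112 113 111 109  73  23  11   8  16  14  14  13  11  14  13  10
  13  11  10   7   5   4  26  81 108 109 112 111 109 112]
340 [129 129 130 131 132 129 127  86  20  10  16  14  16  15  15  17  16  17
  18  11  14  14   7   4  10  44 105 131 129 117 107 106]
```

The numbers agree with the given sizes: rest 169–171 mm, line 149.8 mm, tail edge 151 mm. rest_edge is at (607, -35) with yaw -7.7°. The cover's yaw is -8.75°, the handle is at (473, -9), and 91 mm of travel remains. Next I'll grasp.

```bash
python3 - <<'E'
from h import *
a=np.radians(-8.75); H=[473.0,-9.0]
robot.reach([*H,185],down(a)); robot.move_l([*H,112],speed=80); robot.pause(.2)
s=robot.read_state();print(s["force"],s["ft_torque"],s["tool_pos"]); f0=s["force"]
robot.close(80); robot.pause(.3)
s=robot.read_state();print(s["t"],s["grip_width"],s["force"]-f0,s["ft_torque"],s["tool_pos"])
# first short slide
robot.move_l([H[0]+20*np.cos(a),H[1]+20*np.sin(a),s["tool_pos"][2]],speed=40); robot.pause(.2)
s=robot.read_state();print(s["t"],s["grip_width"],s["force"]-f0,s["ft_torque"],s["tool_pos"])
c=robot.calibration("scene")
cv2.imwrite("pics/s2.png",cv2.resize(robot.camera("scene")[130:330,120:340],None,fx=3,fy=3,interpolation=cv2.INTER_CUBIC)[:,:,::-1])
E
```

```text
[-0.1970871  -0.80842076  0.32161261] [-0.01826317  0.01690449  0.03989652] [473.34615109  -8.96961004 112.47071398]
14.15 10.92872001325084 [0.7336777  0.63079024 3.53951849] [-0.10333659 -0.09094564 -0.03928379] [473.39918448  -9.00660459 112.2901009 ]
15.0 10.149296028690841 [-5.97585737  1.95990113  8.75459701] [ 0.19587933  1.08940584 -0.01991787] [490.66772471 -11.649561   112.29113288]
```

View pics/s2.png

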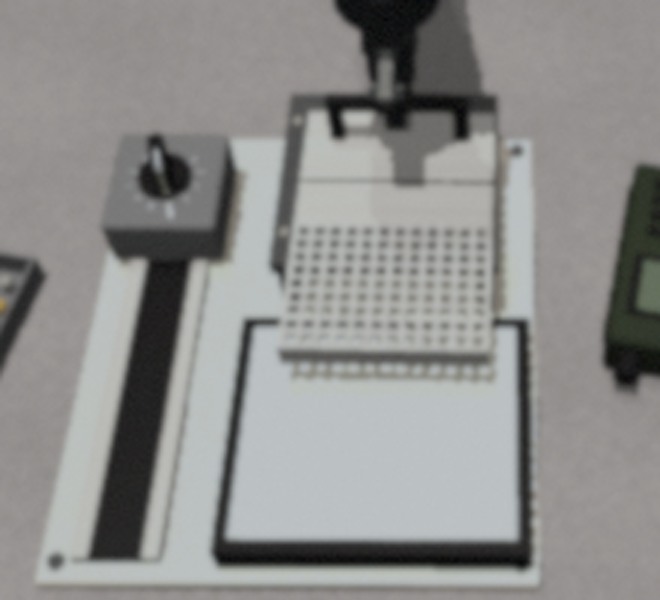

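The cover is held and flat with the line still square, and the knob pointer at (155,150)–(170,212) lines up with the index mark. Sliding on to about 6 mm short, then re-measuring.

```bash
python3 - <<'E'
from h import *
yaw=np.radians(-7.7); ex=np.array([np.cos(yaw),np.sin(yaw)]); E=np.array([607,-35.1]); T=E-51*ex
p=robot.read_state()["tool_pos"]; p0=p[:2].copy()
for k in range(1,4):
    q=p0+(T-p0)*k/3; robot.move_l([*q,112.3],rot=down(np.radians(-8.75)+(yaw-np.radians(-8.75))*k/3),speed=40)
    s=robot.read_state();print(s["t"],s["grip_width"].round(2),s["force"].round(1),s["ft_torque"].round(2),s["tool_pos"].round(1))
robot.pause(.3); s=robot.read_state();R=s["orientation"];print(T,s["tool_pos"],s["force"],np.degrees(np.arctan2(R[1,1],R[0,1])),R[:,2])
c=robot.calibration("wrist");im=robot.camera("wrist");np.save("w3.npy",im);np.save("w3c.npy",c,allow_pickle=True)
cv2.imwrite("pics/w3.png",cv2.resize(im,(800,600),interpolation=cv2.INTER_CUBIC)[:,:,::-1])
E
```

```text
Traceback (most recent call last):
AttributeError: 'float' object has no attribute 'round'
```

Only a print error stopped it, after the first third of the slide, so I'll continue.

```bash
python3 - <<'E'
from h import *
yaw=np.radians(-7.7); ex=np.array([np.cos(yaw),np.sin(yaw)]); E=np.array([607,-35.1]); T=E-51*ex
p0=robot.read_state()["tool_pos"][:2].copy()
for k in (1,2):
    q=p0+(T-p0)*k/2; robot.move_l([*q,112.3],rot=down(np.radians(-8.4)+np.radians(.7)*k/2),speed=40)
    s=robot.read_state();print(s["t"],s["grip_width"],s["force"].round(1),s["ft_torque"].round(2),s["tool_pos"].round(1))
robot.pause(.3); s=robot.read_state();R=s["orientation"];print(T,s["tool_pos"],s["force"],np.degrees(np.arctan2(R[1,1],R[0,1])),R[:,2])
c=robot.calibration("wrist");im=robot.camera("wrist");np.save("w3.npy",im);np.save("w3c.npy",c,allow_pickle=True)
cv2.imwrite("pics/w3.png",cv2.resize(im,(800,600),interpolation=cv2.INTER_CUBIC)[:,:,::-1])
E
```

```text
16.4 10.637939515829869 [-5.3  0.9  8.3] [0.24 1.01 0.02] [531.6 -21.7 112.3]
17.1417 10.405565458946791 [-6.3  1.6  8.3] [0.25 1.05 0.04] [554.4 -27.5 112.3]
[556.45985681 -28.26670454] [554.46153938 -27.49822219 112.3309994 ] [-6.22866104  1.81784114  8.08020683] -7.667291598915082 [-4.44567334e-03  5.96316768e-04 -9.99989940e-01]
```

View pics/w3.png

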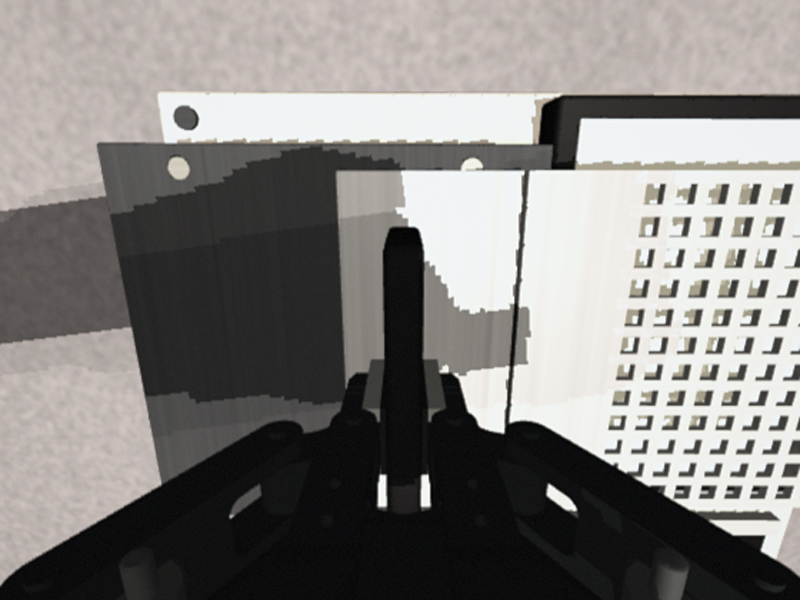

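The view shows the rest's front left corner at (552,146), the left end of the line at (527,170), and the line running down to (508,430). Computing the gap.

```bash
python3 - <<'E'
from h import *
im=np.load("w3.npy");c=np.load("w3c.npy",allow_pickle=True).item();g=cv2.cvtColor(im,cv2.COLOR_RGB2GRAY).astype(float)
yaw=np.radians(-7.7);ex=np.array([np.cos(yaw),np.sin(yaw)]);ey=np.array([-ex[1],ex[0]])
us,vs=[],[]
for v in range(124,296):
    u0=int(round(527*.7-(v-119)*(19*.7)/(255*.7)));col=g[v,u0-6:u0+7];w=np.clip(np.median(col)-col-25,0,None)
    if w.sum()>30: us.append((w*np.arange(u0-6,u0+7)).sum()/w.sum());vs.append(v)
us,vs=map(np.array,(us,vs))
for _ in range(3):
    k=np.polyfit(vs,us,1);m=abs(np.polyval(k,vs)-us)<.8;us,vs=us[m],vs[m]
print(k,len(us),"line ends cols",np.polyval(k,[119,296]))
P=lambda u,v,z:onz(c,(u,v),z)[:2]
A=P(np.polyval(k,119),119,91);B=P(np.polyval(k,290),290,91);d=A-B;print("lineL",A,B,"yaw",np.degrees(np.arctan2(d[1],d[0]))-90)
C=P(552*.7,146*.7,87);print("corner",C,"pred",np.array([607,-35.1])+85*ey)
E=np.array([607,-35.1])
print("line L in rest frame (fixed E)",(A-E)@ex,(A-E)@ey,"mid",(A-E)@ex,"rel corner",(A-C)@ex,(A-C)@ey, "B",(B-E)@ex)
crop=im[90:130,350:400];cv2.imwrite("pics/c3.png",cv2.resize(crop,None,fx=12,fy=12,interpolation=cv2.INTER_CUBIC)[:,:,::-1])
E
```

```text
[-7.67918387e-02  3.77201274e+02] 171 line ends cols [368.06304556 354.47089011]
lineL [607.99012281  40.65725516] [594.60240671 -60.62636137] yaw -7.529733210294367
corner [619.14627578  47.79344864] pred [618.38882576  49.13357198]
line L in rest frame (fixed E) -9.169230567573022 75.20682989540319 mid -9.169230567573022 rel corner -10.099408822759965 -8.566618235819043 B -8.865626881067639
```

View pics/c3.png

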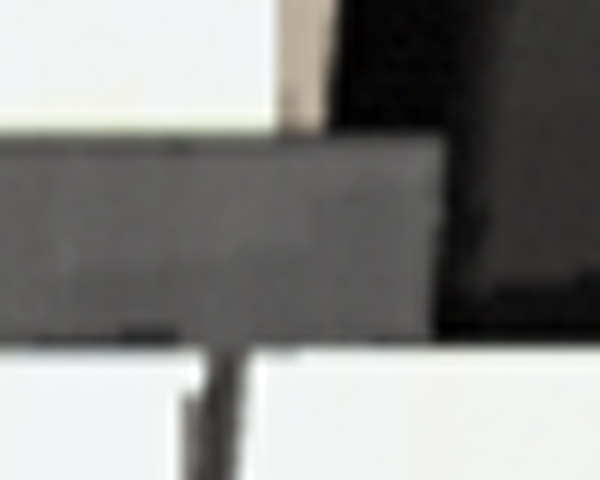

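```bash
python3 - <<'E'
from h import *
yaw=np.radians(-7.7); ex=np.array([np.cos(yaw),np.sin(yaw)]);ey=np.array([-ex[1],ex[0]]); E=np.array([607,-35.1]); T=E-(51-9.8)*ex
robot.move_l([*T,112.3],rot=down(yaw),speed=25); robot.pause(.4)
s=robot.read_state();R=s["orientation"];print(s["t"],s["grip_width"],s["force"],s["tool_pos"],np.degrees(np.arctan2(R[1,1],R[0,1])),R[:,2])
c=robot.calibration("wrist");im=robot.camera("wrist");g=cv2.cvtColor(im,cv2.COLOR_RGB2GRAY).astype(float)
np.save("w4.npy",im);np.save("w4c.npy",c,allow_pickle=True)
us,vs=[],[]
for v in range(124,290):
    u0=int(round(368-.0768*(v-119)));col=g[v,u0-8:u0+9];w=np.clip(np.median(col)-col-25,0,None)
    if w.sum()>30: us.append((w*np.arange(u0-8,u0+9)).sum()/w.sum());vs.append(v)
us,vs=map(np.array,(us,vs))
for _ in range(4):
    k=np.polyfit(vs,us,1);m=abs(np.polyval(k,vs)-us)<1;us,vs=us[m],vs[m]
P=lambda u,v,z:onz(c,(u,v),z)[:2]
A=P(np.polyval(k,119),119,91);B=P(np.polyval(k,290),290,91);d=A-B
print(k,len(us),"A in rest",(A-E)@ex,(A-E)@ey,"B",(B-E)@ex,"yaw",np.degrees(np.arctan2(d[1],d[0]))-90)
v=im[85:215,300:430];t=robot.camera("top")[200:290,250:410]
a=cv2.resize(v,(480,480),interpolation=cv2.INTER_CUBIC);s2=robot.camera("scene")[150:290,150:330]
b=cv2.resize(s2,(320,249));b=np.vstack([b,cv2.resize(t,(320,231))])
cv2.imwrite("pics/c4.png",np.hstack([a,b])[:,:,::-1])
E
```

```text
18.4333 9.958781074257045 [-5.72395373  0.61369019 10.4010092 ] [563.8253751  -28.9549432  112.47761809] -7.678988300849594 [-5.22100296e-03  4.21897045e-04 -9.99986281e-01]
[-7.84391585e-02  3.77368830e+02] 165 A in rest 0.3194310424019058 75.03391372634765 B 0.42954651172488756 yaw -7.638293454416413
```

View pics/c4.png

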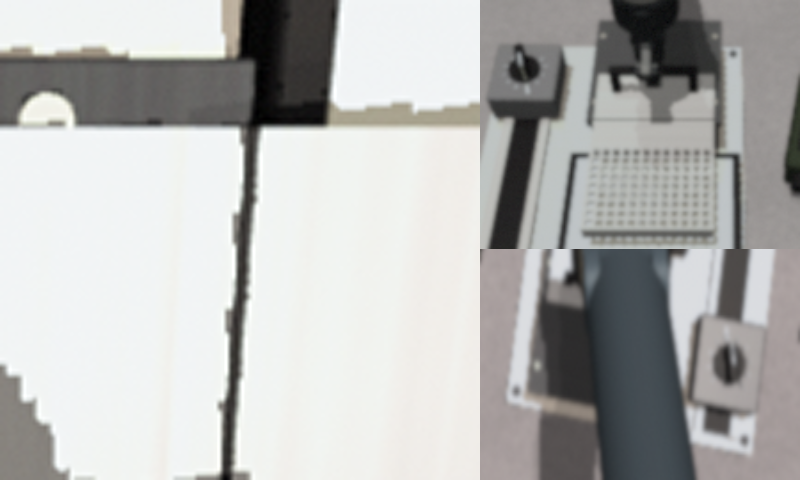

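The line meets the rest's corner (edge at (253,125), line at (250,128) in the crop) and runs square. The cover looks flat and the knob pointer is still in place. One numeric check of the knob from the earlier close view, then I hand in.

```bash
python3 - <<'E'
from h import *
im=np.load("w2.npy");c=np.load("w2c.npy",allow_pickle=True).item()
g=cv2.cvtColor(im,cv2.COLOR_RGB2GRAY)
m=np.zeros_like(g);m[98:136,88:108]=(g[98:136,88:108]>130)*255
n,l,st,_=cv2.connectedComponentsWithStats(m);print(st[1:])
i=1+np.argmax(st[1:,4]);v,u=np.nonzero(l==i)
p=np.array([onz(c,q,103)[:2] for q in zip(u,v)]);w=np.linalg.svd(p-p.mean(0))[2][0];w*=np.sign(w[0])
th=np.arctan2(w[1],w[0]);print("pointer deg",np.degrees(th),"len",np.ptp(p@w),"value",2.356-(th+np.radians(7.7)))
s=robot.read_state();print(s["t"],s["tool_pos"],s["force"])
dv=2.356-(th+np.radians(7.7))
if abs(dv-2.094)<.11: robot.finish_job();print("handed in")
E
```

```text
[[ 93 105  13  26  84]
 [ 88 115   5   4  15]
 [ 97 130   3   3   7]]
pointer deg 7.919502849193522 len 22.97260723456958 value 2.0833882477569374
18.5833 [563.83678754 -28.91512254 112.47851416] [-7.67543479  1.06693268  9.86187721]
the job is handed in; nothing more can be done
handed in
```

I handed the job in at about 18.6 s. The hand-in gives no verdict, so the figures below are my own last measurements.

- **Knob:** I gripped it, turned it clockwise about 48° and let it go. The close picture after release gave a value of about 2.08, against a target of 2.094 (allowed 1.954 to 2.234). It still looked aligned in the last pictures.
- **Line at the edge:** I slid the cover out by its handle in stages, with one look on the way. The last check put the scribed line 0.3–0.4 mm past the rest's edge. Measured against the rest's visible corner instead, which read about 0.9 mm less at the earlier look, it would be about 0.6 mm short. Both are well inside the 5 mm allowed.
- **Square and centred:** The line was within about 0.1° of square, and the cover within about 1 mm of centre.
- **Flat and held:** At hand-in the cover was still gripped and pressed onto the rest with about 10 N. The tool was tilted 0.005 rad, and I judged the cover's flatness by eye from the scene picture.
- **Bystanders:** The arm was never brought close to the radio, screwdriver or tray. I did not measure their positions again at the end.

One script stopped on a print error partway through the slide. The arm simply held its position there, and the slide then continued normally.

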